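# Set the lamp of a telescoping light bench one hole closer to its solar module

## Task

On the solar-hydrogen light bench, bring the lamp one hole closer to the solar module: squeeze the spring button in flush with the blue tube, slide the tube in until the button snaps fully out in the next hole, and let go there. Go gently: never haul hard on the tube against the locked button, and leave the other things on the table where they are.

Things in the scene. Friction and masses are not known exactly. Their poses are not given: they have to be found in the camera images.
- light_bench: Telescoping light bench, screwed to the table. Origin on the table straight below the snap button; z up, +y along the level tube (axis 80 mm up, at x = 0) from the solar module (dark-blue panel 145 x 105 mm, at y = -212, top 215 mm up) to the lamp (black, yellow front, at y = 150 to 245, top 205 mm up); +x out of the button's side. A bare 22 mm inner tube is fixed to the module's foot.
- outer_tube: Blue square tube, 25 x 25 mm, that slides (along y only, about 3 N friction) over the inner tube; carries the lamp at its far end, 0.9 kg together. Origin on its axis, 80 mm above the table, level with the button while in the starting hole; axes as the bench's. Tube spans y = -75 mm to the lamp's foot at +185 mm. Its +x side has a row of 11.5 mm holes.
- lamp_slide (a joint): How far the blue tube is slid towards the module, m: 0 in the starting hole, growing as the lamp comes closer (tube moving to the bench's -y). The next hole is 30 to 47 mm on; this differs from bench to bench and is not known beforehand: slide until the button catches. The hole after it is at 88 mm.
- snap_button: Flat-domed steel pin, 10 mm across, on the fixed inner tube (it does not travel with the blue tube); stands 5 mm out of a hole in the blue tube's +x side: 30 mm across tube and button. Out, its stem locks the tube; more than 18 N between button and hole rim damages it.
- button_tip (a point): Tip of the button's round head, 80 mm above the table, 17.5 mm from the tube's axis to the bench's +x while out; moves in with the button. Axes as the bench's. A grip across tube and button here, centred on the tube's axis, presses it in and may then stay on its spot of the tube and travel with it: the next hole is clear of the fingers.
- button_press (a joint): How far the button is pressed in, m: 0 fully out, 0.005 flush, 0.0052 while the tube's wall holds it in. Spring: 2.4 N at the start, 4.4 N at flush. Squeezed flush between soft finger pads it reads 3 to 5 mm; its head then slips under the hole's rim when the tube is pushed along with 10 to 20 N in all (under 14 N of it on the rim), after which the tube slides easily until the button springs out in the next hole and stops it.
- driver: Loose screwdriver, yellow handle, 170 mm, lying on the table: leave alone.
- shorting_plug: Loose small yellow double plug, 34 x 14 x 16 mm, lying on the table: leave alone.
- multimeter: Loose yellow hand multimeter, 75 x 150 x 34 mm: leave alone.
- beaker: Loose glass beaker, 68 mm across, 85 mm high: leave alone.
- wash_bottle: Loose white wash bottle, 64 mm across, 160 mm high: leave alone.
- water_jar: Loose amber jar, 60 mm across, 80 mm high: leave alone.
- spare_cell: Loose spare fuel cell, 75 x 75 x 24 mm, clear plate with a steel block: leave alone.

How it is judged:
By the outcome, as a careful person would: the job done as asked, in the order asked, and still so for the second after the job is handed in, with the robot touching nothing.
It also fails if it takes over 38 s, if anything falls off the work surface, if the arm or the gripper's body presses on something with over 40 N, if the wrist force passes 120 N, or if a joint passes its speed limit or range.

## Robot

A 6-joint arm with a two-finger parallel gripper is mounted at the origin on the work surface. World frame = base frame: x ahead of the robot, y to its left, z up, the work surface at z = 0. Lengths are in mm, angles in rad, forces in N, time in s.
With the tool pointing down it reaches from about 275 to 750 mm from the base axis. Payload 10.2 kg.
Tool frame: the origin (TCP) lies at the very end of the fingers, on their centre line; the grasp point (between the pads) lies behind it (robot.grip_depth is the z of the grasp point in the tool frame, in mm); z points along the fingers, y is the line along which they close (so a half turn about z gives the same grasp; the last joint's range is limited). The gripper opens to 88 mm and grips with 3 to 60 N. Pads are 18 mm wide; open, the fingers measure 123 mm over their backs; the gripper's body (75 mm by 187 mm) begins 45 mm behind the grasp point.
Start: joints at [-0.223, 0.313, 1.498, -0, 1.331, -0.223], TCP at [525.006, -0.013, 204.02] pointing down, gripper open.
Joint ranges: [-2.94, 2.94], [-0.97, 2.17], [0.19, 2.56], [-1.23, 4.37], [0.02, 3.11], [-2.88, 2.88]. Speed limits (rad/s): [2.39, 2.39, 3.01, 3.14, 3.14, 3.14].

## Interface

Orientations are given as a rotation vector (axis times angle).
In Python, from workcell import robot gives the robot as it stands.
- The arm moves only by the tool play_rows, never from a script. Its argument "rows" is a list of rows, each a list of 6 numbers: the shift along the tool's x, y, z each as a share of 0.02 m, from -1 to 1, then the turn, a rotation vector about the tool's x, y, z each as a share of 4 degrees, from -1 to 1. In form: [[dx, dy, dz, wx, wy, wz], ...]. A call has 1 to 12 rows; each row shifts and turns the commanded pose from where the row before left it, along the tool's axes as they then stand; what a row does not reach is not made up. A row lasts 1/12 s, in which the tool goes at most 41.7 mm and 7.16 degrees, less where a joint would pass 70% of its speed; a pose out of reach is approached as far as the arm can. A call with a number of a shift or a turn outside -1 to 1 is refused whole. A call with a gripper value outside its range is refused whole. "fingers" is the opening, from 0 (shut) to 1 (fully open), set as the call begins (left out, the last holds). The fingers move at their own pace and stop on an object; "newtons" is the grip in N (left out, the last holds). Time passes only in rows, so rows that do not move let the fingers close. It gives the time, the measured TCP pose, the force, the opening and the grip force at its end, in the units of the state.
- robot.get_state(): the state, without advancing time (a new reading comes with each control period).
- robot.grab_frame(name): name is "scene" or "side" or "wrist"; returns a dict with "image" (400x640x3 uint8, red, green, blue), "vertical_fov" (degrees; the focal length in pixels is half the picture's height over the tangent of half this angle, whatever the lens; pixels are square), "cx", "cy" (the principal point, pixels), "xyz" and "rotation" of the camera in the world; the wrist camera has in their place "hand_eye" (4x4, takes a point from camera to tool coordinates, whose origin is the TCP and whose axes are the flange's). Camera axes: x right, y down, z forward; pixel columns grow to the right and rows downward; lengths in mm; the calibration is good to about 2 mm. A picture is of the moment at which its call begins: read the wrist's pose just before it. There is no depth.
- robot.finish_job(): hands the job in; it is judged then, once.
Trained networks look in the newest picture that a camera, given by its name, has taken for a name from the list of things; names that differ only in an ending like _2 or _b are one class to them, and where a whole thing is asked for, a point or a joint stands for the part that bears it (a point fixed in the world has none). Each returns a list of dicts, best first, with "p" (0 to 1); they miss things now and then, are a little off and sometimes report something else, mostly with a low value. They report only what shows in the picture. A call takes as long as a camera call.
- robot.cut_out(camera, name): "region" (400x640 bool, what is visible of it) and "extent" ([centre column, centre row, width, height] as shares, 0 to 1, of the picture: columns of its width, rows of its height, round what is visible of it).
- robot.mark_of(camera, name): "at" ([column, row] as shares, 0 to 1, of the picture: columns of its width, rows of its height: a listed point, or the origin of a listed thing).
The state is a dict: "t": time; "joints": joint angles; "dq": joint speeds; "effort": joint torques, N m; "tool_pos": TCP position; "ee_rot": TCP orientation; "wrist_force": force on the tool from outside, world axes, zero at the start; "wrist_torque": the same for the moment, N m; "finger_gap": finger opening in mm; "finger_force": force on a finger pad.
Only numpy, scipy, OpenCV 4.12 (cv2) and the standard library are available. Lean on these libraries where they do the work, as an engineer would, in place of code of your own. Each camera call takes 0.05 s, during which the arm holds its last target. There are 200 camera calls.

## Working session

There is one attempt and no reset: what is moved stays moved. The work goes in short steps, Python scripts to look and compute and a tool call to move; the robot and the scene stay as the last step left them, time stands still between calls to the robot, and variables do not carry over. Pictures are saved under pics/ and viewed, at most 10 in all, crops included, and the job is handed in when it is done.

Besides the shell and the picture viewer there is one more tool, called after "Emit:" by a JSON object that holds its "name" and its "arguments". play_rows: Moves the arm, as the interface text tells. Its arguments: {"type":"object","properties":{"rows":{"type":"array"},"fingers":{"type":"number"},"newtons":{"type":"number"}},"required":["rows"]}

```bash
ls; mkdir -p pics
cat > h.py <<'E'
import numpy as np,cv2
from scipy.spatial.transform import Rotation as R
from workcell import robot
def cam(n):
    s=robot.get_state(); f=robot.grab_frame(n); fl=200/np.tan(np.radians(f["vertical_fov"])/2)
    if n=="wrist":
        H=np.array(f["hand_eye"]); Rt=R.from_rotvec(s["ee_rot"]).as_matrix()
        Rc=Rt@H[:3,:3]; p=Rt@H[:3,3]+np.array(s["tool_pos"])
    else:
        Rc=np.array(f["rotation"]); p=np.array(f["xyz"])
        if Rc.shape!=(3,3): Rc=R.from_rotvec(Rc).as_matrix()
    return dict(n=n,im=f["image"],f=fl,cx=f["cx"],cy=f["cy"],R=Rc,p=p)
def save(c,name,im=None): cv2.imwrite("pics/"+name,cv2.cvtColor(c["im"] if im is None else im,cv2.COLOR_RGB2BGR))
def ray(c,px): 
    d=c["R"]@np.array([(px[0]-c["cx"])/c["f"],(px[1]-c["cy"])/c["f"],1]); return d/np.linalg.norm(d)
def onz(c,px,z): d=ray(c,px); return c["p"]+d*(z-c["p"][2])/d[2]
def proj(c,P): q=c["R"].T@(np.array(P)-c["p"]); return q[:2]/q[2]*c["f"]+[c["cx"],c["cy"]]
def tri(obs):
    A=0;b=0
    for c,px in obs:
        d=ray(c,px);M=np.eye(3)-np.outer(d,d);A=A+M;b=b+M@c["p"]
    return np.linalg.solve(A,b)
E
python3 - <<'E'
from h import *
print(robot.get_state(), robot.grip_depth)
C={}
ims=[]
for n in ("scene","side","wrist"):
    c=C[n]=cam(n); ims.append(c["im"]); save(c,n+"0.png"); print(n,c["p"].round(),c["R"][:,2].round(2),c["f"])
    for k in ("button_tip","outer_tube","light_bench","snap_button"):
        r=robot.mark_of(n,k)
        for q in r[:2]: print(k,q["p"],(np.array(q["at"])*[640,400]).round(1), onz(c,np.array(q["at"])*[640,400],0 if k=="light_bench" else 80).round(1))
E
```

```text
pics
{'t': 0.0, 'joints': array([-2.23413520e-01,  3.13430732e-01,  1.49841718e+00, -9.12557498e-07,
        1.33095867e+00, -2.23390049e-01]), 'dq': array([-4.57221455e-05, -1.68909694e-03,  2.05735645e-03,  7.80969669e-04,
        7.31271158e-04,  1.07650586e-05]), 'effort': array([-1.80187753e-04, -4.02218950e+01, -2.52264959e+01,  6.94810320e-02,
        3.53677373e-02, -8.52248218e-05]), 'tool_pos': array([5.24727950e+02, 4.22904410e-02, 2.03478432e+02]), 'ee_rot': array([-2.22074115e+00, -2.22068951e+00,  1.01695833e-03]), 'wrist_force': array([ 0.00155647, -0.51289221, -0.21582528]), 'wrist_torque': array([-0.03115   , -0.0226023 , -0.03988776]), 'finger_force': 0.0, 'finger_gap': 88.04508422441356} -18.700000000000003
scene [1026.  814. 1079.] [-0.37 -0.59 -0.72] 425.8242156292022
outer_tube 0.62 [325.5 213.4] [523.1  59.1  80. ]
light_bench 0.59 [326.5 228. ] [515.5  55.3   0. ]
snap_button 0.71 [266.6 119.4] [ 445.2 -492.6   80. ]
side [ 127. -681.  990.] [ 0.32  0.55 -0.77] 387.85147646943744
outer_tube 0.74 [311.6 186.5] [505.8  56.4  80. ]
light_bench 0.94 [312.2 201.4] [508.9  61.1   0. ]
wrist [526.  75. 384.] [-0.   -0.29 -0.96] 336.32568431203873
button_tip 0.5 [316.5 128.3] [530.4  52.2  80. ]
outer_tube 0.61 [295.8 125.2] [512.1  54.9  80. ]
light_bench 0.67 [294.  121.5] [506.7  53.6   0. ]
```

View pics/scene0.png

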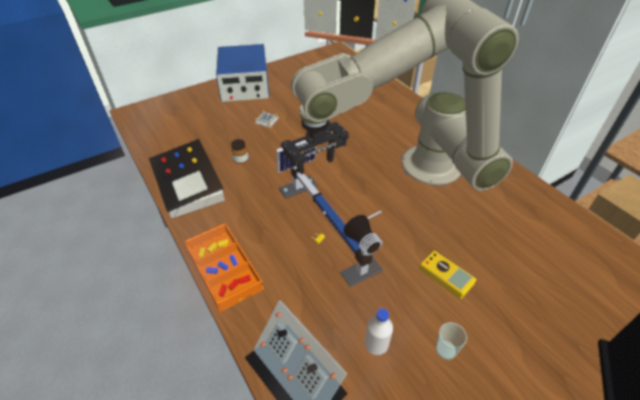

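View pics/wrist0.png

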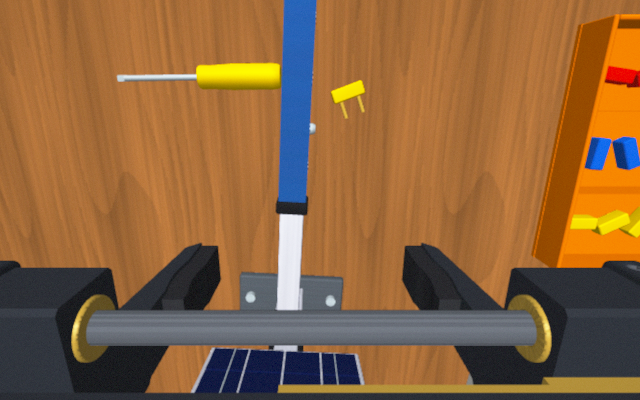

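View pics/side0.png

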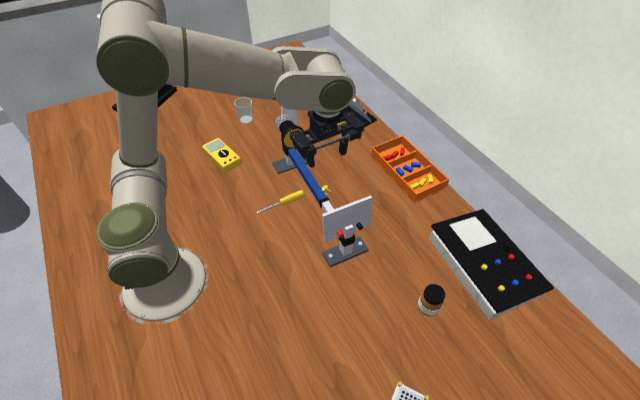

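The scene shows the bench running along world y, with the module near and the lamp far. In the wrist view the blue tube covers columns 280–317, the button is at about (312,128) on the +x side, and the driver and plug lie either side of the tube. Next I measure the tube line and the button.

Run:
```python
from h import *
c=cam("wrist"); im=c["im"].astype(int)
print([tuple(x) for x in im[150,270:325:1]])
L=[];Rr=[]
for v in range(5,195,5):
    b=(im[v,:,2]>im[v,:,0]+60)&(im[v,:,2]>90); b[:260]=0;b[340:]=0
    u=np.where(b)[0]; L.append(onz(c,(u[0]-.5,v),92.5)); Rr.append(onz(c,(u[-1]+.5,v),92.5))
L=np.array(L);Rr=np.array(Rr)
for E in (L,Rr): print(np.polyfit(E[:,1]-50,E[:,0],1), E[[0,-1],1])
z=cv2.resize(c["im"][90:170,260:360],None,fx=8,fy=8,interpolation=cv2.INTER_CUBIC[0] if 0 else cv2.INTER_CUBIC); cv2.putText(z,"",(0,0),0,1,(0,0,0)); save(c,"crop.png",z)
```

```text
[(np.int64(159), np.int64(103), np.int64(54)), (np.int64(159), np.int64(104), np.int64(51)), (np.int64(163), np.int64(107), np.int64(54)), (np.int64(166), np.int64(107), np.int64(57)), (np.int64(177), np.int64(115), np.int64(58)), (np.int64(178), np.int64(115), np.int64(57)), (np.int64(173), np.int64(111), np.int64(55)), (np.int64(177), np.int64(117), np.int64(56)), (np.int64(175), np.int64(114), np.int64(59)), (np.int64(128), np.int64(103), np.int64(115)), (np.int64(59), np.int64(97), np.int64(163)), (np.int64(40), np.int64(95), np.int64(173)), (np.int64(43), np.int64(95), np.int64(176)), (np.int64(37), np.int64(94), np.int64(173)), (np.int64(46), np.int64(96), np.int64(176)), (np.int64(45), np.int64(99), np.int64(177)), (np.int64(41), np.int64(95), np.int64(174)), (np.int64(39), np.int64(96), np.int64(176)), (np.int64(42), np.int64(96), np.int64(177)), (np.int64(39), np.int64(96), np.int64(175)), (np.int64(44), np.int64(93), np.int64(177)), (np.int64(41), np.int64(96), np.int64(176)), (np.int64(39), np.int64(94), np.int64(174)), (np.int64(38), np.int64(92), np.int64(173)), (np.int6
[... 824 characters left out ...]
p.int64(109), np.int64(55)), (np.int64(167), np.int64(109), np.int64(56)), (np.int64(161), np.int64(106), np.int64(53)), (np.int64(161), np.int64(107), np.int64(55)), (np.int64(160), np.int64(102), np.int64(52)), (np.int64(170), np.int64(109), np.int64(54)), (np.int64(172), np.int64(110), np.int64(57)), (np.int64(170), np.int64(107), np.int64(55)), (np.int64(169), np.int64(107), np.int64(53)), (np.int64(174), np.int64(113), np.int64(57)), (np.int64(175), np.int64(113), np.int64(57)), (np.int64(174), np.int64(112), np.int64(58)), (np.int64(175), np.int64(111), np.int64(60))]
[5.60193052e-02 4.99276201e+02] [146.14332631  -0.98217697]
[5.68687299e-02 5.23572582e+02] [146.13006699  -0.99478966]
```

View pics/crop.png

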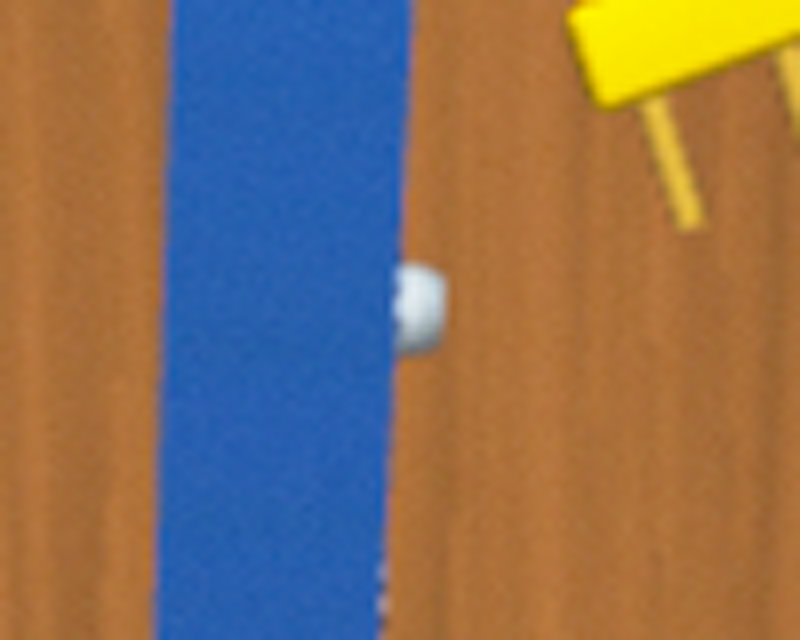

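The crop shows the button at full-image pixel (312,128.4), with the head spanning rows 123–134.5.

Run:
```python
from h import *
c=cam("wrist")
P=onz(c,(315,128.3),80);print(P, onz(c,(312.2,128.4),80))
yaw=-0.0565; ux=np.array([np.cos(yaw),np.sin(yaw)]); 
# axis point abeam the button
t=np.array([-np.sin(yaw),np.cos(yaw)]); a=np.array([511.4,50]); b=a+t*((P[:2]-a)@t); print("axis pt",b)
Rt=R.from_rotvec(robot.get_state()["ee_rot"]).as_matrix()
goal=np.array([*b,61.3]); cur=robot.get_state()["tool_pos"]
print(Rt.round(3),cur,(Rt.T@(goal-cur))/20)
```

```text
[529.13225619  52.16765272  80.        ] [526.65191554  52.08223172  80.        ]
axis pt [511.57875749  53.16048207]
[[ 0.  1.  0.]
 [ 1. -0.  0.]
 [ 0.  0. -1.]] [ 5.25016637e+02 -1.83942141e-02  2.04036705e+02] [ 2.65887649 -0.6723041   7.13682172]
```

Emit:
{"name": "play_rows", "arguments": {"rows": [[0.67,-0.17,0.5,0,0,0],[0.67,-0.17,0.5,0,0,0],[0.66,-0.17,0.5,0,0,0],[0.66,-0.16,0.5,0,0,0.4],[0,0,0,0,0,0.41],[0,0,0,0,0,0]], "fingers": 1}}

```text
t: 1.35
tool_pos: [511.3, 53.7, 163.7]
ee_rot: [-2.283, -2.157, 0.001]
wrist_force: [-0.6, -0.9, -0.3]
finger_gap: 88.3
finger_force: 0.0
```

Run:
```python
from h import *
c=cam("wrist"); im=c["im"].astype(int); s=robot.get_state(); print(s["tool_pos"],s["wrist_force"])
L=[];Rr=[]
for v in range(5,240,5):
    b=(im[v,:,2]>im[v,:,0]+60)&(im[v,:,2]>90); b[:240]=0;b[360:]=0
    u=np.where(b)[0]
    if len(u)<15: continue
    L.append(onz(c,(u[0]-.5,v),92.5)); Rr.append(onz(c,(u[-1]+.5,v),92.5))
L=np.array(L);Rr=np.array(Rr)
for E in (L,Rr): print(np.polyfit(E[:,1]-53,E[:,0],1), E[[0,-1],1])
for r in robot.mark_of("wrist","button_tip")[:2]: px=np.array(r["at"])*[640,400]; print(r["p"],px,onz(c,px,80))
print("pred",proj(c,[529.1,52.2,80]))
save(c,"w1.png")
```

```text
[511.65049704  53.31394107 164.06623601] [ 0.05007114 -0.10642858 -0.10571733]
[5.59969560e-02 4.99411937e+02] [190.52295103  26.68915243]
[5.61656237e-02 5.23794698e+02] [189.11631025  25.27748008]
0.43 [331.904 196.32 ] [528.73175024  53.73334949  80.        ]
0.27 [310.784 197.92 ] [511.48091465  53.35735032  80.        ]
pred [332.428947   198.10243886]
```

View pics/w1.png

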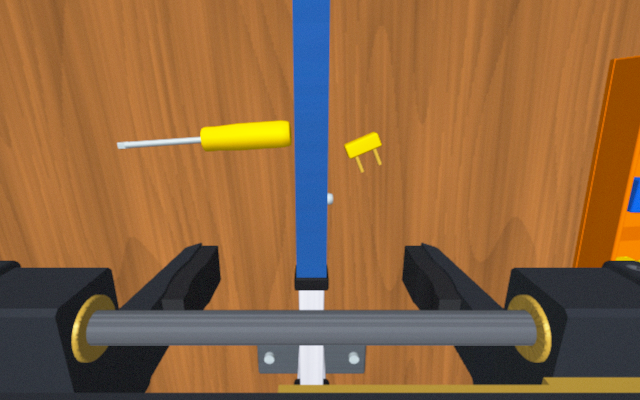

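The button is at (329,198) and the tube sits midway between the fingers, matching the first estimate. I descend and squeeze.

Emit:
{"name": "play_rows", "arguments": {"rows": [[0,0,0.8,0,0,0],[0,0,0.8,0,0,0],[0,0,0.8,0,0,0],[0,0,0.8,0,0,0],[0,0,0.8,0,0,0],[0,0,0.6,0,0,0],[0,0,0.54,0,0,0],[0,0,0,0,0,0]], "fingers": 0.55}}

```text
t: 2.12
tool_pos: [510.9, 52.8, 59.7]
ee_rot: [-2.282, -2.156, 0.003]
wrist_force: [0.6, -0.3, 0.5]
finger_gap: 48.2
finger_force: 0.0
```

Emit:
{"name": "play_rows", "arguments": {"rows": [[0,0,0,0,0,0],[0,0,0,0,0,0],[0,0,0,0,0,0],[0,0,0,0,0,0],[0,0,0,0,0,0],[0,0,0,0,0,0]], "fingers": 0, "newtons": 30}}

```text
t: 2.62
tool_pos: [511.7, 53.2, 61.5]
ee_rot: [2.283, 2.158, 0.0]
wrist_force: [-0.3, -0.0, -0.2]
finger_gap: 10.6
finger_force: 0.0
```

A gap of 10.6 mm can't be right across a 25 mm tube, so I'll look before doing anything else.

Run:
```python
from h import *
s=robot.get_state(); print({k:np.round(s[k],2) for k in ("tool_pos","finger_gap","finger_force","wrist_force","wrist_torque")})
c=cam("wrist"); save(c,"w2.png")
s=robot.get_state(); print({k:np.round(s[k],2) for k in ("tool_pos","finger_gap","finger_force","wrist_force","wrist_torque")})
```

```text
{'tool_pos': array([511.73,  53.17,  61.51]), 'finger_gap': np.float64(10.6), 'finger_force': np.float64(0.0), 'wrist_force': array([-0.27, -0.04, -0.16]), 'wrist_torque': array([ 0.03,  0.02, -0.06])}
{'tool_pos': array([511.71,  53.19,  61.44]), 'finger_gap': np.float64(6.43), 'finger_force': np.float64(0.0), 'wrist_force': array([-0.11,  0.35,  0.16]), 'wrist_torque': array([-0.03,  0.04, -0.04])}
```

View pics/w2.png

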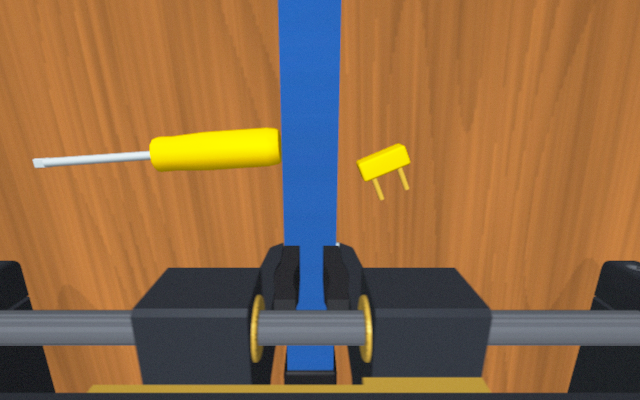

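The fingers are closing freely and overlap the tube in the picture: inner edges at columns 300 and 323, tips at row 245, button visible at (338,244). I'll check the geometry by projection.

Run:
```python
from h import *
c=cam("wrist"); im=c["im"].astype(int); s=robot.get_state(); T=s["tool_pos"]; print(T,s["finger_gap"],s["finger_force"],c["p"],c["f"],c["cx"],c["cy"])
Rt=R.from_rotvec(s["ee_rot"]).as_matrix()
for z in (0,-18.7,-30):
  for y in (-s["finger_gap"]/2,s["finger_gap"]/2):
    for x in (-9,9): print("tool",x,y,z,proj(c,T+Rt@np.array([x,y,z])).round(1))
print("button pred",proj(c,[529.1,52.2,80]))
for v in (20,100,150,200,230):
    b=(im[v,:,2]>im[v,:,0]+60)&(im[v,:,2]>90); b[:240]=0;b[400:]=0
    u=np.where(b)[0]; print(v,u[0],u[-1],[ (onz(c,(u[-1]+.5,v),z)-onz(c,(u[0]-.5,v),z))[0].round(1) for z in (60,80,92.5)])
z=cv2.resize(c["im"][210:390,200:420],None,fx=3.5,fy=3.3,interpolation=cv2.INTER_CUBIC); save(c,"crop3.png",z)
d=cam("side"); print("side TCP",proj(d,T), "btn",proj(d,[529.1,52.2,80]))
u,v=proj(d,T).astype(int); z2=cv2.resize(d["im"][v-60:v+60,u-80:u+80],None,fx=5,fy=5,interpolation=cv2.INTER_CUBIC); save(d,"crop4.png",z2); print(u,v)
```

```text
[511.66525397  53.1856419   61.35662604] 2.634954973138271 0.0 [516.36428309 128.08630031 241.56077221] 336.32568431203873 310.95376694644926 202.07997863140886
tool -9 -1.3174774865691354 0 [307.9 251.4]
tool 9 -1.3174774865691354 0 [307.8 222.4]
tool -9 1.3174774865691354 0 [312.4 251.4]
tool 9 1.3174774865691354 0 [312.4 222.4]
tool -9 -1.3174774865691354 -18.7 [307.6 266.4]
tool 9 -1.3174774865691354 -18.7 [307.5 234.9]
tool -9 1.3174774865691354 -18.7 [312.5 266.4]
tool 9 1.3174774865691354 -18.7 [312.6 234.9]
tool -9 -1.3174774865691354 -30 [307.4 277. ]
tool 9 -1.3174774865691354 -30 [307.2 243.8]
tool -9 1.3174774865691354 -30 [312.6 277. ]
tool 9 1.3174774865691354 -30 [312.7 243.8]
button pred [343.35414486 250.82579463]
20 279 340 [np.float64(30.0), np.float64(26.7), np.float64(24.6)]
100 281 338 [np.float64(29.9), np.float64(26.6), np.float64(24.6)]
150 282 337 [np.float64(30.1), np.float64(26.8), np.float64(24.7)]
200 284 336 [np.float64(29.8), np.float64(26.5), np.float64(24.4)]
230 284 335 [np.float64(30.0), np.float64(26.7), np.float64(24.6)]
side TCP [313.80734114 190.38085294] btn [318.69165967 184.6836744 ]
313 190
```

View pics/crop3.png

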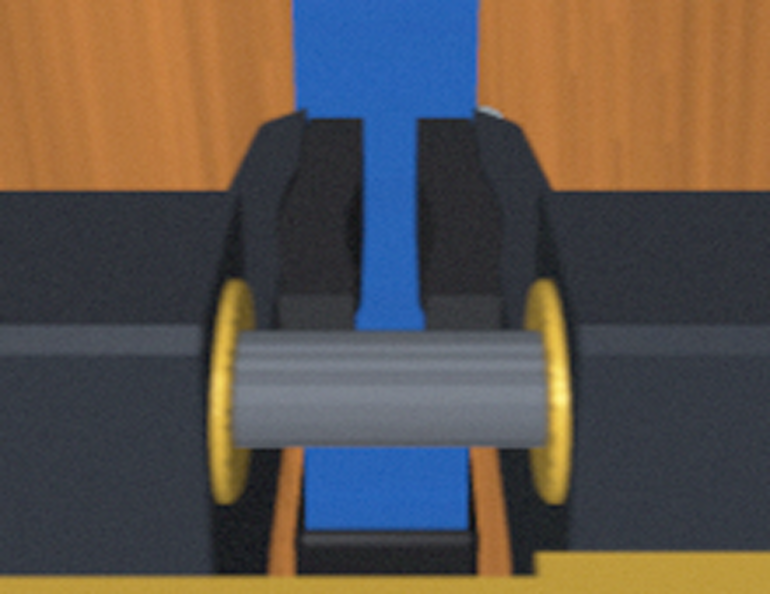

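View pics/crop4.png

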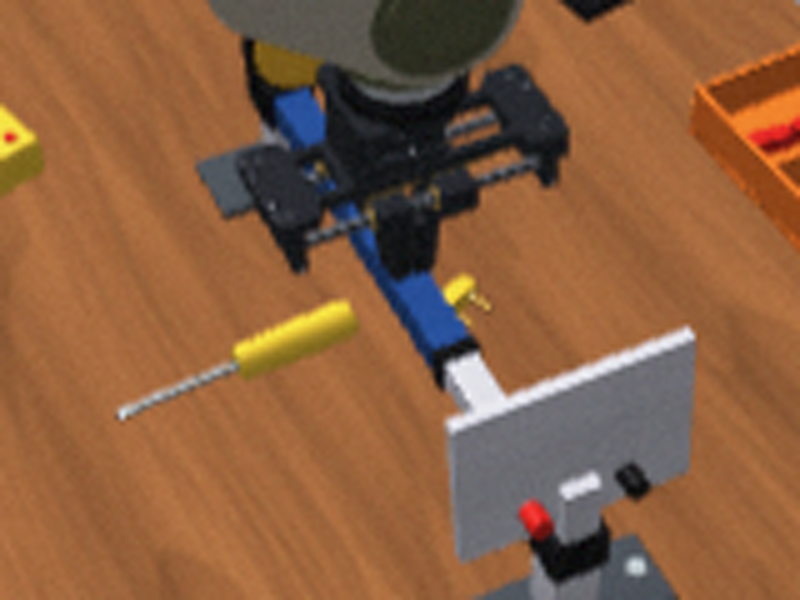

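Three things place the real fingertips about 31 mm behind the reported TCP:
- The finger gap in pixels: 184 px for 88 mm, so a depth of 161 mm.
- The row of the fingertips.
- The side view.

The pads therefore closed just above the tube without touching it. I'll open and go 31 mm lower.

Emit:
{"name": "play_rows", "arguments": {"rows": [[0,0,-0.3,0,0,0],[0,0,0,0,0,0],[0,0,0,0,0,0],[0,0,0,0,0,0],[0,0,0,0,0,0],[0,0,0,0,0,0],[0,0,0,0,0,0],[0,0,0,0,0,0],[0,0,0,0,0,0],[0,0,0,0,0,0],[0,0,0,0,0,0],[0,0,0,0,0,0]], "fingers": 0.65}}

```text
t: 3.77
tool_pos: [511.6, 53.2, 67.2]
ee_rot: [2.283, 2.158, 0.0]
wrist_force: [0.3, 0.7, 0.2]
finger_gap: 57.5
finger_force: 0.0
```

Emit:
{"name": "play_rows", "arguments": {"rows": [[0,0,0.4,0,0,0],[0,0,0.4,0,0,0],[0,0,0.4,0,0,0],[0,0,0.4,0,0,0],[0,0,0.24,0,0,0],[0,0,0,0,0,0]]}}

```text
t: 4.27
tool_pos: [510.9, 53.3, 29.0]
ee_rot: [-2.282, -2.156, 0.002]
wrist_force: [1.3, -0.1, 0.7]
finger_gap: 57.2
finger_force: 0.0
```

Run:
```python
from h import *
c=cam("wrist"); im=c["im"].astype(int); s=robot.get_state(); T=s["tool_pos"]; print(T,s["finger_gap"],s["wrist_force"])
Rt=R.from_rotvec(s["ee_rot"]).as_matrix()
print("button pred",proj(c,[529.1,52.2,80]))
for z in (-31,-50):
  for y in (-s["finger_gap"]/2,s["finger_gap"]/2):
    for x in (-9,9): print("tool",x,y,z,proj(c,T+Rt@np.array([x,y,z])).round(1))
L=[];Rr=[]
for v in range(5,240,5):
    b=(im[v,:,2]>im[v,:,0]+60)&(im[v,:,2]>90); b[:240]=0;b[400:]=0
    u=np.where(b)[0]; L.append(onz(c,(u[0]-.5,v),92.5)); Rr.append(onz(c,(u[-1]+.5,v),92.5))
L=np.array(L);Rr=np.array(Rr)
for E in (L,Rr): print(np.polyfit(E[:,1]-53,E[:,0],1))
save(c,"crop5.png",cv2.resize(c["im"][200:340,210:410],None,fx=4,fy=4,interpolation=cv2.INTER_CUBIC))
```

```text
[511.28869094  53.21459062  29.76577523] 57.519405674298596 [ 0.1806134  -0.05524009 -0.13641291]
button pred [351.90832754 282.88624458]
tool -9 -28.759702837149298 -31 [252.6 278.9]
tool 9 -28.759702837149298 -31 [250.7 245.4]
tool -9 28.759702837149298 -31 [369.  278.9]
tool 9 28.759702837149298 -31 [370.8 245.4]
tool -9 -28.759702837149298 -50 [245.4 300.7]
tool 9 -28.759702837149298 -50 [243.  263.7]
tool -9 28.759702837149298 -50 [376.1 300.8]
tool 9 28.759702837149298 -50 [378.4 263.7]
[5.55970360e-02 4.99291188e+02]
[5.58942709e-02 5.23922714e+02]
```

View pics/crop5.png

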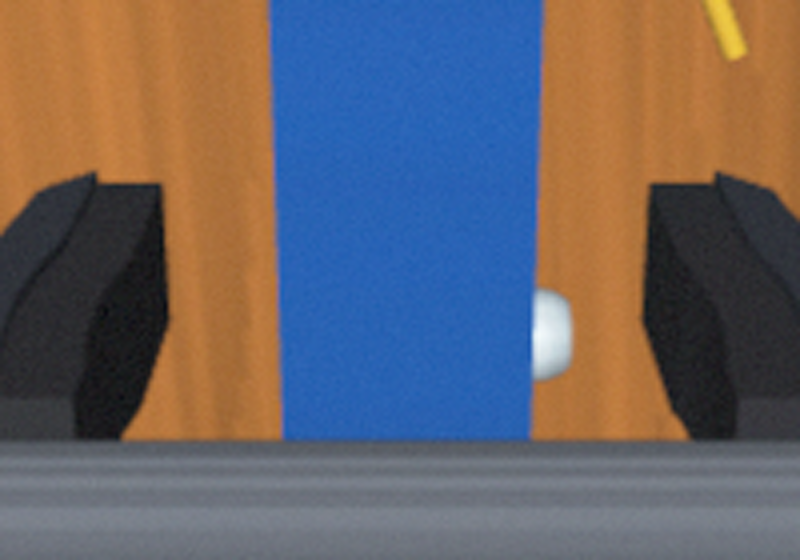

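The tips match the −31 mm model at (250,246) and (372,246). The button at (350,283) is level with the pad centre, whose predicted row is about 282. I squeeze now.

Emit:
{"name": "play_rows", "arguments": {"rows": [[0,0,0,0,0,0],[0,0,0,0,0,0],[0,0,0,0,0,0],[0,0,0,0,0,0],[0,0,0,0,0,0],[0,0,0,0,0,0],[0,0,0,0,0,0],[0,0,0,0,0,0],[0,0,0,0,0,0],[0,0,0,0,0,0],[0,0,0,0,0,0],[0,0,0,0,0,0]], "fingers": 0, "newtons": 30}}

```text
t: 5.32
tool_pos: [511.4, 53.2, 30.7]
ee_rot: [-2.283, -2.158, 0.001]
wrist_force: [-2.9, 0.4, 5.1]
finger_gap: 25.5
finger_force: 30.0
```

Gripped, with a gap of 25.5 mm. Now a gentle push towards the module, watching the force.

Emit:
{"name": "play_rows", "arguments": {"rows": [[-0.04,0,0,0,0,0],[-0.04,0,0,0,0,0],[0,0,0,0,0,0]]}}

```text
t: 5.57
tool_pos: [511.4, 53.0, 30.7]
ee_rot: [-2.283, -2.156, -0.003]
wrist_force: [-1.3, 9.9, 5.1]
finger_gap: 25.4
finger_force: 30.0
```

Emit:
{"name": "play_rows", "arguments": {"rows": [[-0.04,0,0,0,0,0],[0,0,0,0,0,0]]}}

```text
t: 5.73
tool_pos: [511.4, 53.0, 30.7]
ee_rot: [-2.282, -2.156, -0.004]
wrist_force: [-0.6, 14.6, 4.7]
finger_gap: 25.3
finger_force: 30.0
```

Emit:
{"name": "play_rows", "arguments": {"rows": [[0,0,0,0,0,0],[-0.01,0,0,0,0,0],[0,0,0,0,0,0]], "newtons": 45}}

```text
t: 5.98
tool_pos: [511.1, 53.0, 30.7]
ee_rot: [-2.282, -2.155, -0.004]
wrist_force: [-1.2, 14.8, 5.4]
finger_gap: 24.9
finger_force: 45.3
```

Emit:
{"name": "play_rows", "arguments": {"rows": [[-0.015,0,0,0,0,0],[0,0,0,0,0,0]]}}

```text
t: 6.15
tool_pos: [511.1, 53.0, 30.6]
ee_rot: [-2.281, -2.155, -0.004]
wrist_force: [-1.0, 17.4, 6.0]
finger_gap: 25.0
finger_force: 45.3
```

Emit:
{"name": "play_rows", "arguments": {"rows": [[0.03,0,-0.04,0,0,0],[0,0,0,0,0,0],[0,0,0,0,0,0]], "newtons": 60}}

```text
t: 6.4
tool_pos: [511.1, 53.0, 30.7]
ee_rot: [-2.282, -2.155, -0.003]
wrist_force: [2.1, 12.3, -2.2]
finger_gap: 24.8
finger_force: 60.3
```

Emit:
{"name": "play_rows", "arguments": {"rows": [[-0.02,0,0.01,0,0,0],[-0.01,0,0,0,0,0],[0,0,0,0,0,0]]}}

```text
t: 6.65
tool_pos: [511.1, 53.0, 30.7]
ee_rot: [-2.281, -2.155, -0.004]
wrist_force: [0.9, 17.5, -0.6]
finger_gap: 24.7
finger_force: 60.3
```

Run:
```python
from h import *
for i in range(2):
    c=cam("wrist"); s=robot.get_state(); print({k:np.round(s[k],2) for k in ("tool_pos","ee_rot","finger_gap","finger_force","wrist_force","wrist_torque")})
```

```text
{'tool_pos': array([511.14,  52.99,  30.69]), 'ee_rot': array([-2.28, -2.15, -0.  ]), 'finger_gap': np.float64(24.64), 'finger_force': np.float64(60.26), 'wrist_force': array([ 1.98, 16.8 , -1.51]), 'wrist_torque': array([ 2.68, -0.18,  0.03])}
{'tool_pos': array([511.13,  53.  ,  30.66]), 'ee_rot': array([-2.28, -2.16, -0.  ]), 'finger_gap': np.float64(24.69), 'finger_force': np.float64(60.26), 'wrist_force': array([ 2.57, 17.27, -0.49]), 'wrist_torque': array([ 2.58, -0.14,  0.01])}
```

Emit:
{"name": "play_rows", "arguments": {"rows": [[-0.01,0,0,0,0,0],[0,0,0,0,0,0],[0,0,0,0,0,0]]}}

```text
t: 7.0
tool_pos: [511.1, 53.0, 30.7]
ee_rot: [-2.281, -2.155, -0.005]
wrist_force: [1.9, 18.0, -0.9]
finger_gap: 24.8
finger_force: 60.3
```

Emit:
{"name": "play_rows", "arguments": {"rows": [[-0.01,0,0,0,0,0],[-0.005,0,0,0,0,0],[0,0,0,0,0,0]]}}

```text
t: 7.25
tool_pos: [511.1, 53.0, 30.7]
ee_rot: [-2.281, -2.155, -0.005]
wrist_force: [2.3, 20.3, -0.6]
finger_gap: 24.8
finger_force: 60.3
```

At 20 N total it is still locked. The rim load may be jamming the button before it is fully in, so I unload and let the grip press it with no rim load.

Emit:
{"name": "play_rows", "arguments": {"rows": [[0.06,0,0,0,0,0],[0.06,0,0,0,0,0],[0.05,0,0,0,0,0],[0,0,0,0,0,0],[0,0,0,0,0,0]]}}

```text
t: 7.67
tool_pos: [511.1, 53.2, 30.7]
ee_rot: [-2.283, -2.157, 0.001]
wrist_force: [-3.2, 1.3, -2.8]
finger_gap: 24.8
finger_force: 60.3
```

Run:
```python
from h import *
c=cam("wrist"); s=robot.get_state(); print({k:np.round(s[k],2) for k in ("tool_pos","ee_rot","finger_gap","finger_force","wrist_force","wrist_torque")})
save(c,"crop6.png",cv2.resize(c["im"][220:340,230:390],None,fx=5,fy=5,interpolation=cv2.INTER_CUBIC))
T=s["tool_pos"];Rt=R.from_rotvec(s["ee_rot"]).as_matrix()
for x,y,z in ((9,12.5,-31),(-9,12.5,-31),(9,12.5,-50),(-9,12.5,-50)): print((proj(c,T+Rt@np.array([x,y,z]))-[230,220])*5)
print((proj(c,[529.1,52.2,80])-[230,220])*5)
```

```text
{'tool_pos': array([511.12,  53.22,  30.69]), 'ee_rot': array([-2.28, -2.16,  0.  ]), 'finger_gap': np.float64(25.08), 'finger_force': np.float64(60.25), 'wrist_force': array([-2.79,  0.88, -2.24]), 'wrist_torque': array([0.22, 0.43, 0.03])}
[529.9563116  123.42847142]
[526.19609005 290.5356398 ]
[545.8193456  214.24390584]
[541.04852826 398.64837382]
[605.22369122 303.96926918]
```

View pics/crop6.png

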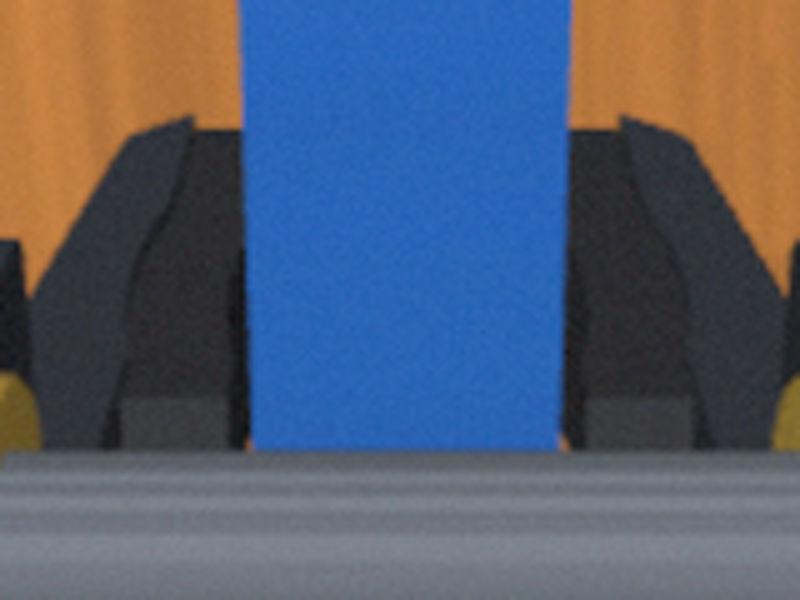

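The pads sit flat on both tube sides and cover the button. Now I push again from the unloaded state.

Emit:
{"name": "play_rows", "arguments": {"rows": [[-0.05,0,0,0,0,0],[-0.05,0,0,0,0,0],[-0.02,0,0,0,0,0],[0,0,0,0,0,0]]}}

```text
t: 8.05
tool_pos: [511.1, 53.0, 30.7]
ee_rot: [-2.282, -2.155, -0.004]
wrist_force: [0.1, 15.1, -4.2]
finger_gap: 24.7
finger_force: 60.3
```

Emit:
{"name": "play_rows", "arguments": {"rows": [[-0.02,0,0.02,0,0,0],[-0.01,0,0,0,0,0],[0,0,0,0,0,0]]}}

```text
t: 8.3
tool_pos: [511.1, 53.0, 30.7]
ee_rot: [-2.281, -2.155, -0.005]
wrist_force: [-1.7, 20.2, 0.6]
finger_gap: 25.0
finger_force: 60.3
```

Still locked at 20 N, so I unload again. At the grip the wrist x-force was −3 N, which suggests the gripper sits slightly to +x and the button-side pad isn't pressing fully. I'll bias it towards −x.

Emit:
{"name": "play_rows", "arguments": {"rows": [[0.06,0,0,0,0,0],[0.06,0,0,0,0,0],[0.03,0,0,0,0,0],[0,-0.04,0,0,0,0],[0,-0.04,0,0,0,0],[0,0,0,0,0,0],[0,0,0,0,0,0]], "newtons": 40}}

```text
t: 8.88
tool_pos: [511.3, 53.1, 30.8]
ee_rot: [2.282, 2.156, 0.004]
wrist_force: [3.3, 2.3, -4.7]
finger_gap: 25.2
finger_force: 41.8
```

Emit:
{"name": "play_rows", "arguments": {"rows": [[-0.05,0,0,0,0,0],[-0.05,0,0.03,0,0,0],[0,0,0,0,0,0],[0,0,0,0,0,0]]}}

```text
t: 9.22
tool_pos: [511.3, 52.9, 30.8]
ee_rot: [2.284, 2.156, 0.008]
wrist_force: [4.5, 14.5, 0.8]
finger_gap: 24.8
finger_force: 41.8
```

Emit:
{"name": "play_rows", "arguments": {"rows": [[-0.02,-0.04,0,0,0,0],[-0.005,-0.02,0,0,0,0],[0,0,0,0,0,0]]}}

```text
t: 9.47
tool_pos: [511.4, 52.9, 30.8]
ee_rot: [2.283, 2.155, 0.012]
wrist_force: [11.7, 17.2, -3.8]
finger_gap: 25.1
finger_force: 41.7
```

Emit:
{"name": "play_rows", "arguments": {"rows": [[0.06,0,0,0,0,0],[0.06,0,0,0,0,0],[0.02,0,0,0,0,0],[0,0,0,0,0,0],[0,0,0,0,0,0]], "newtons": 60}}

```text
t: 9.88
tool_pos: [511.4, 53.1, 30.8]
ee_rot: [2.281, 2.154, 0.007]
wrist_force: [8.9, 0.4, -3.2]
finger_gap: 24.6
finger_force: 62.0
```

Emit:
{"name": "play_rows", "arguments": {"rows": [[-0.05,0,0,0,0,0],[-0.05,0,0,0,0,0],[-0.03,0,0,0,0,0],[0,0,0,0,0,0]]}}

```text
t: 10.22
tool_pos: [511.4, 52.9, 30.8]
ee_rot: [2.283, 2.155, 0.012]
wrist_force: [12.0, 16.5, -3.8]
finger_gap: 25.0
finger_force: 62.1
```

Still locked. I'll release completely, re-centre, and check where the button sits relative to the pads from the pixel values.

Emit:
{"name": "play_rows", "arguments": {"rows": [[0.06,0,0,0,0,0],[0.06,0,0,0,0,0],[0.01,0,0,0,0,0],[0,0.05,-0.025,0,0,0],[0,0.05,-0.025,0,0,0],[0,0,0,0,0,0],[0,0,0,0,0,0]], "fingers": 0.6}}

```text
t: 10.8
tool_pos: [510.8, 53.4, 31.0]
ee_rot: [-2.283, -2.158, 0.0]
wrist_force: [0.2, 0.4, -0.1]
finger_gap: 53.0
finger_force: 0.0
```

Run:
```python
from h import *
c=cam("wrist"); im=c["im"].astype(int); s=robot.get_state(); T=s["tool_pos"]; print({k:np.round(s[k],2) for k in ("tool_pos","ee_rot","finger_gap","finger_force","wrist_force","wrist_torque")})
Rt=R.from_rotvec(s["ee_rot"]).as_matrix()
b=(im.min(2)>115); b[:240]=0;b[308:]=0;b[:,:330]=0;b[:,375:]=0
v,u=np.where(b); print("button px",len(u),u.min(),u.max(),v.min(),v.max(),u.mean(),v.mean())
print("tip pred",proj(c,[529.1,52.2,80]),"pad centre",proj(c,T+Rt@np.array([0,17.5,-49.7])),"row/mm x",proj(c,T+Rt@np.array([1,17.5,-49.7])),proj(c,T+Rt@np.array([0,17.5,-48.7])))
for k in (250,256,262,268,274,280,286,292,298): 
  r=im[k]; d=np.where((r.sum(1)<170))[0]; d=d[(d>210)&(d<420)]; print(k,[ (g[0],g[-1]) for g in np.split(d,np.where(np.diff(d)>3)[0]+1)], end=' ')
L=[];Rr=[]
for v in range(5,240,5):
    b=(im[v,:,2]>im[v,:,0]+60)&(im[v,:,2]>90); b[:240]=0;b[400:]=0
    u=np.where(b)[0]; q=[Rt.T@(onz(c,(w,v),92.5)-T) for w in (u[0]-.5,u[-1]+.5)]; L.append(q[0]);Rr.append(q[1])
L=np.array(L);Rr=np.array(Rr)
print()
for E in (L,Rr): print("edge y in tool",np.polyfit(E[:,0],E[:,1],1))
```

```text
{'tool_pos': array([510.76,  53.45,  30.97]), 'ee_rot': array([-2.28, -2.16,  0.  ]), 'finger_gap': np.float64(52.61), 'finger_force': np.float64(0.0), 'wrist_force': array([ 1.25, -0.17,  0.19]), 'wrist_torque': array([-0.  ,  0.01,  0.08])}
button px 199 343 352 270 292 347.23115577889445 281.3115577889447
tip pred [351.86999814 280.80941747] pad centre [350.0540525  281.16518097] row/mm x [350.12960151 279.11625066] [349.80009426 279.99703836]
250 [(np.int64(223), np.int64(254)), (np.int64(368), np.int64(399))] 256 [(np.int64(218), np.int64(254)), (np.int64(367), np.int64(404))] 262 [(np.int64(213), np.int64(255)), (np.int64(367), np.int64(409))] 268 [(np.int64(211), np.int64(255)), (np.int64(367), np.int64(413))] 274 [(np.int64(211), np.int64(255)), (np.int64(367), np.int64(418))] 280 [(np.int64(211), np.int64(255)), (np.int64(367), np.int64(419))] 286 [(np.int64(211), np.int64(254)), (np.int64(368), np.int64(419))] 292 [(np.int64(211), np.int64(252)), (np.int64(370), np.int64(419))] 298 [(np.int64(211), np.int64(250)), (np.int64(372), np.int64(419))] 
edge y in tool [-1.34221340e-03 -1.14537044e+01]
edge y in tool [4.59230867e-05 1.30702049e+01]
```

Emit:
{"name": "play_rows", "arguments": {"rows": [[0,0,0,0,0,0],[0,0,0,0,0,0],[0,0,0,0,0,0],[0,0,0,0,0,0],[0,0,0,0,0,0],[0,0,0,0,0,0],[0,0,0,0,0,0],[0,0,0,0,0,0],[0,0,0,0,0,0],[0,0,0,0,0,0]], "fingers": 0, "newtons": 30}}

```text
t: 11.68
tool_pos: [511.0, 53.5, 31.2]
ee_rot: [2.283, 2.157, 0.001]
wrist_force: [4.3, -0.3, -0.7]
finger_gap: 25.4
finger_force: 30.7
```

Emit:
{"name": "play_rows", "arguments": {"rows": [[-0.05,0,0,0,0,0],[-0.05,0,0,0,0,0],[-0.03,0,0,0,0,0],[0,0,0,0,0,0]]}}

```text
t: 12.02
tool_pos: [511.0, 53.2, 31.2]
ee_rot: [-2.283, -2.156, -0.006]
wrist_force: [5.9, 15.5, -0.8]
finger_gap: 25.9
finger_force: 30.6
```

Emit:
{"name": "play_rows", "arguments": {"rows": [[-0.02,0,0,0,0,0],[0,0,0,0,0,0],[-0.01,0,0,0,0,0],[0,0,0,0,0,0]]}}

```text
t: 12.35
tool_pos: [511.0, 53.2, 31.2]
ee_rot: [-2.282, -2.155, -0.007]
wrist_force: [7.8, 19.0, -0.6]
finger_gap: 25.4
finger_force: 30.6
```

Emit:
{"name": "play_rows", "arguments": {"rows": [[0.06,0,0,0,0,0],[0.06,0,0,0,0,0],[0.04,0,0,0,0,0],[0,0,0,0,0,0],[0,0,0,0,0,0],[0,0,0,0,0,0]], "newtons": 60}}

```text
t: 12.85
tool_pos: [511.2, 53.5, 31.2]
ee_rot: [2.283, 2.157, 0.001]
wrist_force: [4.7, -0.9, -0.2]
finger_gap: 24.7
finger_force: 60.9
```

Emit:
{"name": "play_rows", "arguments": {"rows": [[-0.06,0,0,0,0,0],[-0.06,0,0,0,0,0],[-0.04,0,0,0,0,0],[0,0,0,0,0,0],[0,0,0,0,0,0],[0,0,0,0,0,0]]}}

```text
t: 13.35
tool_pos: [511.2, 53.2, 31.2]
ee_rot: [-2.282, -2.156, -0.007]
wrist_force: [8.7, 20.4, -2.1]
finger_gap: 24.8
finger_force: 60.9
```

Still locked. Tube friction (about 3 N) may leave the rim leaning on the button even when the wrist reads zero. So I back the tube off a little past zero into the hole's clearance, squeeze there, then push.

Emit:
{"name": "play_rows", "arguments": {"rows": [[0.06,0,0,0,0,0],[0.06,0,0,0,0,0],[0.06,0,0,0,0,0],[0.04,0,0,0,0,0],[0,0,0,0,0,0],[0,0,0,0,0,0]]}}

```text
t: 13.85
tool_pos: [511.2, 53.6, 31.2]
ee_rot: [2.282, 2.157, -0.001]
wrist_force: [3.7, -7.7, -1.0]
finger_gap: 25.1
finger_force: 60.9
```

Even −7.7 N moved the tube almost nothing, though the hole has clearance. So the hard grip may be anchoring the tube to the fixed button through pad friction. I'll load it to a moderate ~13 N and ease the grip off step by step.

Emit:
{"name": "play_rows", "arguments": {"rows": [[-0.06,0,0,0,0,0],[-0.06,0,0,0,0,0],[-0.05,0,0,0,0,0],[0,0,0,0,0,0]], "newtons": 24}}

```text
t: 14.18
tool_pos: [511.0, 51.1, 31.2]
ee_rot: [2.282, 2.158, 0.0]
wrist_force: [4.6, -4.0, -0.0]
finger_gap: 25.8
finger_force: 24.4
```

Emit:
{"name": "play_rows", "arguments": {"rows": [[0,0,0,0,0,0],[0,0,0,0,0,0],[0,0,0,0,0,0]], "newtons": 18}}

```text
t: 14.43
tool_pos: [511.1, 51.4, 31.1]
ee_rot: [2.283, 2.157, 0.001]
wrist_force: [6.5, 0.7, -0.4]
finger_gap: 25.0
finger_force: 18.1
```

It let go: the tool moved 2 mm and the force fell to near zero. I continue with a light grip, so the pads would slip before the rim is overloaded.

Emit:
{"name": "play_rows", "arguments": {"rows": [[-0.06,0,0,0,0,0],[-0.08,0,0,0,0,0],[-0.08,0,0,0,0,0],[-0.08,0,0,0,0,0],[0,0,0,0,0,0]], "newtons": 14}}

```text
t: 14.85
tool_pos: [510.2, 46.3, 30.9]
ee_rot: [-2.283, -2.156, -0.002]
wrist_force: [4.7, 6.1, 0.3]
finger_gap: 26.3
finger_force: 14.0
```

```bash
cat > chk.py <<'E'
from h import *
c=cam("wrist"); im=c["im"].astype(int); s=robot.get_state(); print({k:np.round(s[k],1) for k in ("tool_pos","finger_gap","finger_force","wrist_force")})
g=im[:, 303:318]; d=[v for v in range(300,399) if (g[v].max(1)<70).mean()>.7]; print("dark rows (cap)",d)
Rt=R.from_rotvec(s["ee_rot"]).as_matrix()
if d: print("cap edge y world",onz(c,(310,d[0]),92.5)[1])
for n in ("scene","side"):
    e=cam(n)
    for r in robot.mark_of(n,"outer_tube")[:1]: print(n,np.array(r["at"])*[640,400],r["p"])
E
python3 chk.py
```

```text
{'tool_pos': array([510.2,  46.3,  30.9]), 'finger_gap': np.float64(26.4), 'finger_force': np.float64(14.0), 'wrist_force': array([ 4.5,  5.2, -0.2])}
dark rows (cap) [394, 395, 396, 397, 398]
cap edge y world -2.967844604061767
scene [327.68 212.08] 0.67
side [312.32 189.12] 0.94
```

```bash
cat > mv.py <<'E'
from h import *
for n,P0,h in (("side",(511.4-75*.056,53.2-75,80),11),("scene",(511.4+200*.056,53.2+200,170),22)):
    c=cam(n); a=cv2.cvtColor(cv2.imread("pics/%s0.png"%n),cv2.COLOR_BGR2GRAY); b=cv2.cvtColor(c["im"],cv2.COLOR_RGB2GRAY)
    u,v=proj(c,P0).round().astype(int); k=4
    A=cv2.resize(a[v-h:v+h,u-h:u+h],None,fx=k,fy=k,interpolation=3); B=cv2.resize(b[v-h-30:v+h+30,u-h-30:u+h+30],None,fx=k,fy=k,interpolation=3)
    r=cv2.matchTemplate(B,A,cv2.TM_CCOEFF_NORMED); _,m,_,l=cv2.minMaxLoc(r); d=np.array(l)/k-30
    J=proj(c,np.array(P0)+[-.056*10,-10,0])-proj(c,P0)
    print(n,(u,v),"shift px",d,"corr",round(m,3),"=> mm",10*(d@J)/(J@J), "resid",d-J*(d@J)/(J@J))
E
python3 mv.py
```

```text
side (np.int64(324), np.int64(203)) shift px [0. 0.] corr 0.995 => mm 0.0 resid [0. 0.]
scene (np.int64(365), np.int64(235)) shift px [0. 0.] corr 0.996 => mm 0.0 resid [0. 0.]
```

Comparing the fixed-camera pictures shows the tube has not moved; the pads slipped along it. I'll go back to the button and squeeze afresh at a moderate grip, with no load on the rim.

Emit:
{"name": "play_rows", "arguments": {"rows": [[0,0,0,0,0,0],[0.2,0,0,0,0,0],[0.2,0.02,0,0,0,0],[0,0,0,0,0,0]], "fingers": 0.45}}

```text
t: 15.53
tool_pos: [510.5, 54.1, 30.7]
ee_rot: [-2.282, -2.157, 0.002]
wrist_force: [0.3, 0.0, 0.1]
finger_gap: 39.6
finger_force: 0.0
```

Emit:
{"name": "play_rows", "arguments": {"rows": [[0,0,0,0,0,0],[0,0,0,0,0,0],[0,0,0,0,0,0],[0,0,0,0,0,0],[0,0,0,0,0,0]], "fingers": 0, "newtons": 20}}

```text
t: 15.95
tool_pos: [511.5, 53.4, 31.1]
ee_rot: [2.283, 2.157, 0.001]
wrist_force: [5.5, 2.8, -2.3]
finger_gap: 25.7
finger_force: 20.0
```

Emit:
{"name": "play_rows", "arguments": {"rows": [[-0.04,0,0,0,0,0],[-0.04,0,0,0,0,0],[-0.04,0,0,0,0,0],[0,0,0,0,0,0]]}}

```text
t: 16.28
tool_pos: [511.1, 52.9, 31.1]
ee_rot: [-2.283, -2.155, -0.004]
wrist_force: [5.5, 14.5, -0.9]
finger_gap: 25.8
finger_force: 20.0
```

Emit:
{"name": "play_rows", "arguments": {"rows": [[-0.02,0,0,0,0,0],[0,0,0,0,0,0],[-0.02,0,0,0,0,0],[0,0,0,0,0,0]]}}

```text
t: 16.62
tool_pos: [511.0, 50.6, 31.1]
ee_rot: [-2.283, -2.158, -0.001]
wrist_force: [0.2, 4.1, -0.3]
finger_gap: 25.0
finger_force: 20.3
```

```bash
python3 mv.py
```

```text
side (np.int64(324), np.int64(203)) shift px [0. 0.] corr 0.991 => mm 0.0 resid [0. 0.]
scene (np.int64(365), np.int64(235)) shift px [0. 0.] corr 0.993 => mm 0.0 resid [0. 0.]
```

The template may be pinned by the static background, so I'll measure along the tube line instead.

```bash
cat > mv2.py <<'E'
from h import *
s=robot.get_state(); print({k:np.round(s[k],1) for k in ("t","tool_pos","finger_gap","finger_force","wrist_force")})
d=np.array([.056,.9984,0]); O=np.array([511.5,53.2,92.5])
for n,a,b in (("side",-135,-45),("scene",150,260)):
    c=cam(n); A=cv2.cvtColor(cv2.imread("pics/%s0.png"%n),cv2.COLOR_BGR2RGB).astype(np.float32)
    z=0 if n=="side" else 70
    ys=np.arange(a,b,.5); q=np.array([proj(c,O+d*y+[0,0,z]) for y in ys],np.float32)
    f=lambda I:cv2.remap(I,q[None,:,0],q[None,:,1],cv2.INTER_CUBIC)[0].astype(float)
    p0=f(A);p1=f(c["im"].astype(np.float32)); m=120; e=[]
    for k in range(0,100):  # shift toward -y by k*.5mm
        x0=p0[k:] ; x1=p1[:len(p1)-k] ; e.append(np.abs(x0[:90]-x1[:90]).mean() if len(x0)>=90 else 1e9)
    e=np.array(e); k=e.argmin(); print(n,"shift mm",k*.5,"err",e[k].round(1),"err0",e[0].round(1))
    if n=="side": print("B-R old",(p0[::6,2]-p0[::6,0]).astype(int),"\nB-R new",(p1[::6,2]-p1[::6,0]).astype(int))
E
python3 mv2.py
```

```text
{'t': np.float64(16.7), 'tool_pos': array([511. ,  50.1,  31.1]), 'finger_gap': np.float64(25.2), 'finger_force': np.float64(20.0), 'wrist_force': array([ 3.1, -2.3,  1.3])}
side shift mm 0.0 err 1.0 err0 1.0
B-R old [ 10   6   7   8   7   6   6   7   6   6   6   7   7   6   6   6   6   6
   7   5   2  -4   7  78 113 117 117 115 115 114] 
B-R new [  8   5   7  10   6   6   7   7   6   5   6   7   7   7   7   7   6   7
   7   2   2  -4  23  86 114 118 117 115 113 113]
scene shift mm 1.5 err 1.2 err0 2.4
```

Emit:
{"name": "play_rows", "arguments": {"rows": [[-0.05,0,0,0,0,0],[-0.05,0,0,0,0,0],[-0.05,0,0,0,0,0],[-0.05,0,0,0,0,0],[0,0,0,0,0,0]]}}

```text
t: 17.23
tool_pos: [511.0, 48.4, 31.2]
ee_rot: [-2.283, -2.155, -0.005]
wrist_force: [5.7, 17.6, 0.3]
finger_gap: 26.0
finger_force: 20.0
```

```bash
python3 mv2.py
```

```text
{'t': np.float64(17.2), 'tool_pos': array([511. ,  48.4,  31.2]), 'finger_gap': np.float64(26.0), 'finger_force': np.float64(20.0), 'wrist_force': array([ 5.7, 17.6,  0.3])}
side shift mm 0.0 err 1.0 err0 1.0
B-R old [ 10   6   7   8   7   6   6   7   6   6   6   7   7   6   6   6   6   6
   7   5   2  -4   7  78 113 117 117 115 115 114] 
B-R new [  9   7   8   9   7   6   7   7   6   7   6   6   6   6   6   6   7   8
   8   1  -1  -6  25  85 115 119 116 117 114 115]
scene shift mm 1.5 err 1.0 err0 2.3
```

The tube has moved about 0.7 mm, just the hole clearance, so its rim is now leaning on the button. I'll centre the tube back in its clearance first, then squeeze hard with no rim contact, then push.

Emit:
{"name": "play_rows", "arguments": {"rows": [[0.06,0,0,0,0,0],[0.06,0,0,0,0,0],[0.05,0,0,0,0,0],[0,0,0,0,0,0]]}}

```text
t: 17.67
tool_pos: [511.4, 48.7, 31.3]
ee_rot: [2.282, 2.157, -0.001]
wrist_force: [3.4, -4.0, 1.7]
finger_gap: 25.3
finger_force: 20.4
```

Emit:
{"name": "play_rows", "arguments": {"rows": [[0.04,0,0,0,0,0],[0,0,0,0,0,0]]}}

```text
t: 17.83
tool_pos: [511.3, 48.8, 31.2]
ee_rot: [2.282, 2.156, -0.002]
wrist_force: [2.4, -8.4, 0.4]
finger_gap: 25.9
finger_force: 20.4
```

Emit:
{"name": "play_rows", "arguments": {"rows": [[0,0,0,0,0,0],[0.38,0,0,0,0,0],[0.38,0,0,0,0,0],[0.38,0,0,0,0,0],[0,0,0,0,0,0]], "fingers": 0.42}}

```text
t: 18.25
tool_pos: [511.8, 74.7, 30.8]
ee_rot: [-2.281, -2.159, 0.001]
wrist_force: [0.2, -0.4, -0.3]
finger_gap: 36.7
finger_force: 0.0
```

Emit:
{"name": "play_rows", "arguments": {"rows": [[0,0,0,0,0,0],[0,0,0,0,0,0],[0,0,0,0,0,0],[0,0,0,0,0,0],[0,0,0,0,0,0]], "fingers": 0, "newtons": 25}}

```text
t: 18.67
tool_pos: [512.3, 73.2, 30.9]
ee_rot: [-2.283, -2.157, -0.0]
wrist_force: [0.2, 3.4, -1.2]
finger_gap: 24.9
finger_force: 25.0
```

Emit:
{"name": "play_rows", "arguments": {"rows": [[0.04,0,0,0,0,0],[0.02,0,0,0,0,0],[0,0,0,0,0,0]]}}

```text
t: 18.92
tool_pos: [512.3, 73.8, 30.9]
ee_rot: [2.283, 2.158, -0.001]
wrist_force: [-0.6, -2.3, -1.1]
finger_gap: 24.7
finger_force: 25.0
```

Away from the button the same grip reads 24.8 mm, against 25.4–26 mm on the button. So at 20–30 N the button was not quite flush, and 60 N is needed with no rim contact. The tube now slides freely back in its clearance, so I return to the button and squeeze at 60 N.

Emit:
{"name": "play_rows", "arguments": {"rows": [[0,0,0,0,0,0],[-0.26,0,0,0,0,0],[-0.26,0,0,0,0,0],[-0.26,0,0,0,0,0],[-0.26,0,0,0,0,0],[0,0,0,0,0,0]], "fingers": 0.44}}

```text
t: 19.42
tool_pos: [511.3, 52.5, 31.1]
ee_rot: [2.284, 2.156, -0.0]
wrist_force: [0.5, -0.4, -0.1]
finger_gap: 38.9
finger_force: 0.0
```

Emit:
{"name": "play_rows", "arguments": {"rows": [[0,0,0,0,0,0],[0,0,0,0,0,0],[0,0,0,0,0,0],[0,0,0,0,0,0],[0,0,0,0,0,0],[0,0,0,0,0,0],[0,0,0,0,0,0]], "fingers": 0, "newtons": 60}}

```text
t: 20.0
tool_pos: [511.2, 53.4, 31.2]
ee_rot: [2.283, 2.158, -0.0]
wrist_force: [-2.5, -3.7, 5.5]
finger_gap: 24.7
finger_force: 60.9
```

Emit:
{"name": "play_rows", "arguments": {"rows": [[-0.06,0,0,0,0,0],[-0.06,0,0,0,0,0],[-0.06,0,-0.03,0,0,0],[0,0,0,0,0,0],[0,0,0,0,0,0]]}}

```text
t: 20.42
tool_pos: [511.2, 53.1, 31.2]
ee_rot: [-2.282, -2.155, -0.007]
wrist_force: [4.5, 18.4, -2.0]
finger_gap: 24.5
finger_force: 60.8
```

Emit:
{"name": "play_rows", "arguments": {"rows": [[0,0,0,0,0,0],[0,0,0,0,0,0]], "newtons": 40}}

```text
t: 20.58
tool_pos: [511.2, 53.1, 31.2]
ee_rot: [-2.282, -2.155, -0.007]
wrist_force: [4.4, 18.9, -2.0]
finger_gap: 24.9
finger_force: 40.8
```

Emit:
{"name": "play_rows", "arguments": {"rows": [[0,0,0,0,0,0],[-0.015,0,0,0,0,0],[0,0,0,0,0,0]], "newtons": 60}}

```text
t: 20.83
tool_pos: [511.2, 53.1, 31.2]
ee_rot: [-2.282, -2.155, -0.007]
wrist_force: [4.9, 20.5, -2.3]
finger_gap: 24.6
finger_force: 60.8
```

Emit:
{"name": "play_rows", "arguments": {"rows": [[0,0,0,0,0,0],[0,0,0,0,0,0]], "newtons": 30}}

```text
t: 21.0
tool_pos: [511.3, 53.0, 31.3]
ee_rot: [-2.282, -2.155, -0.008]
wrist_force: [5.0, 20.4, -2.6]
finger_gap: 25.1
finger_force: 30.7
```

Emit:
{"name": "play_rows", "arguments": {"rows": [[0,0,0,0,0,0],[0,0,0,0,0,0]], "newtons": 25}}

```text
t: 21.17
tool_pos: [511.3, 53.0, 31.3]
ee_rot: [-2.282, -2.155, -0.008]
wrist_force: [4.2, 21.3, -2.3]
finger_gap: 25.1
finger_force: 25.7
```

Emit:
{"name": "play_rows", "arguments": {"rows": [[0,0,0,0,0,0],[-0.02,0,0,0,0,0],[0,0,0,0,0,0]], "newtons": 60}}

```text
t: 21.42
tool_pos: [511.2, 53.1, 31.3]
ee_rot: [-2.281, -2.154, -0.008]
wrist_force: [5.1, 22.4, -2.4]
finger_gap: 24.7
finger_force: 60.8
```

Still locked at 22 N. The stated slip needs under 14 N on the rim, so the rest must be pad friction on the fixed button, which falls with grip. I ease the grip to about 40 N, still flush, and raise the push in small steps.

Emit:
{"name": "play_rows", "arguments": {"rows": [[0,0,0,0,0,0],[0,0,0,0,0,0],[-0.02,0,0,0,0,0],[0,0,0,0,0,0]], "newtons": 38}}

```text
t: 21.75
tool_pos: [511.2, 53.0, 31.3]
ee_rot: [-2.281, -2.154, -0.009]
wrist_force: [5.1, 25.9, -2.0]
finger_gap: 24.8
finger_force: 38.8
```

Emit:
{"name": "play_rows", "arguments": {"rows": [[0,0,0,0,0,0],[0,0,0,0,0,0],[0,0,0,0,0,0]], "newtons": 31}}

```text
t: 22.0
tool_pos: [511.2, 53.0, 31.3]
ee_rot: [-2.281, -2.154, -0.009]
wrist_force: [4.9, 24.6, -1.7]
finger_gap: 25.3
finger_force: 31.8
```

```bash
python3 mv2.py | grep -v B-R
```

```text
{'t': np.float64(22.0), 'tool_pos': array([511.2,  53. ,  31.3]), 'finger_gap': np.float64(25.3), 'finger_force': np.float64(31.8), 'wrist_force': array([ 4.9, 24.6, -1.7])}
side shift mm 0.0 err 0.8 err0 0.8
   7   5   2  -4   7  78 113 117 117 115 115 114] 
   8   3   2  -4  10  80 113 118 115 116 116 114]
scene shift mm 1.5 err 1.1 err0 2.4
```

The side camera shows the tube has barely moved (about 0.1 mm; resting on the rim it was about 0.6 mm). So the 25 N is held by the button-side pad gripping the fixed button, not by the rim. I'll shift the hand to +x, which unloads that pad and lets the other pad drive the tube.

Emit:
{"name": "play_rows", "arguments": {"rows": [[0.03,0.05,0,0,0,0],[0.02,0.05,0,0,0,0],[0,0.05,0,0,0,0],[0,0,0,0,0,0]]}}

```text
t: 22.43
tool_pos: [511.3, 53.1, 31.1]
ee_rot: [-2.277, -2.152, 0.002]
wrist_force: [-11.5, 17.8, 10.8]
finger_gap: 25.7
finger_force: 31.0
```

Emit:
{"name": "play_rows", "arguments": {"rows": [[-0.02,0,-0.05,0,0,0],[0,0,0,0,0,0]]}}

```text
t: 22.6
tool_pos: [511.2, 53.1, 31.2]
ee_rot: [-2.277, -2.151, 0.0]
wrist_force: [-6.3, 20.6, -0.2]
finger_gap: 25.5
finger_force: 31.6
```

```bash
python3 mv2.py | grep -v old
```

```text
{'t': np.float64(22.6), 'tool_pos': array([511.2,  53.1,  31.2]), 'finger_gap': np.float64(25.5), 'finger_force': np.float64(31.6), 'wrist_force': array([-6.3, 20.6, -0.2])}
side shift mm 0.0 err 1.0 err0 1.0
   7   5   2  -4   7  78 113 117 117 115 115 114] 
B-R new [  6   4   8  10   6   5   6   7   6   7   6   6   7   6   8   7   4   8
   8   3   3  -6   8  79 112 116 116 117 116 114]
scene shift mm 1.5 err 1.2 err0 2.5
```

Emit:
{"name": "play_rows", "arguments": {"rows": [[0.03,0.05,0,0,0,0],[0.02,0.05,0,0,0,0],[0,0.05,-0.02,0,0,0],[0,0.04,0,0,0,0],[0,0,0,0,0,0]]}}

```text
t: 23.12
tool_pos: [511.1, 53.1, 31.0]
ee_rot: [-2.272, -2.148, 0.014]
wrist_force: [-25.6, 11.3, 11.1]
finger_gap: 25.7
finger_force: 30.9
```

Emit:
{"name": "play_rows", "arguments": {"rows": [[-0.04,0,-0.03,0,0,0],[-0.04,0,0,0,0,0],[-0.02,0,0,0,0,0],[0,0,0,0,0,0]]}}

```text
t: 23.45
tool_pos: [511.0, 52.9, 31.1]
ee_rot: [-2.271, -2.146, 0.01]
wrist_force: [-21.3, 23.3, 3.8]
finger_gap: 25.6
finger_force: 31.0
```

```bash
python3 mv2.py | grep -v old
```

```text
{'t': np.float64(23.4), 'tool_pos': array([511. ,  52.9,  31.1]), 'finger_gap': np.float64(25.6), 'finger_force': np.float64(31.0), 'wrist_force': array([-21.3,  23.3,   3.8])}
side shift mm 0.0 err 1.1 err0 1.1
   7   5   2  -4   7  78 113 117 117 115 115 114] 
B-R new [  7   6   7  10   7   6   5   7   8   6   7   7   6   6   6   6   5   8
   7   4   1  -4  24  85 114 121 117 117 116 115]
scene shift mm 1.5 err 1.0 err0 2.3
```

The tube has now taken up the clearance and sits on the rim. A small extra push.

Emit:
{"name": "play_rows", "arguments": {"rows": [[-0.01,0,0,0,0,0],[0,0,0,0,0,0],[-0.01,0,0,0,0,0],[0,0,0,0,0,0]]}}

```text
t: 23.88
tool_pos: [510.9, 50.9, 31.1]
ee_rot: [-2.271, -2.149, 0.014]
wrist_force: [-22.8, 12.5, 4.3]
finger_gap: 26.2
finger_force: 31.0
```

```bash
python3 mv2.py | grep -v old
```

```text
{'t': np.float64(23.9), 'tool_pos': array([510.9,  50.9,  31.1]), 'finger_gap': np.float64(26.2), 'finger_force': np.float64(31.0), 'wrist_force': array([-22.8,  12.5,   4.3])}
side shift mm 0.0 err 1.0 err0 1.0
   7   5   2  -4   7  78 113 117 117 115 115 114] 
B-R new [  5   4   8   9   8   6   6   8   6   6   6   6   6   7   7   6   7  11
   7   0  -1  17  49  94 115 114 117 116 113 116]
scene shift mm 4.0 err 1.1 err0 5.4
```

The tube has moved about 2.5 mm, past the clearance: the head is slipping under the rim. I continue gently while removing the side bias.

Emit:
{"name": "play_rows", "arguments": {"rows": [[-0.04,0,0,0,0,0],[-0.04,0,0,0,0,0],[-0.04,-0.04,0,0,0,0],[-0.04,-0.06,0,0,0,0],[-0.04,-0.06,0,0,0,0],[0,-0.04,0,0,0,0]]}}

```text
t: 24.48
tool_pos: [510.4, 44.9, 31.5]
ee_rot: [-2.278, -2.154, 0.006]
wrist_force: [-4.6, 0.2, -8.3]
finger_gap: 24.9
finger_force: 31.1
```

```bash
python3 mv2.py | grep -v B-R
```

```text
{'t': np.float64(24.5), 'tool_pos': array([510.4,  44.9,  31.5]), 'finger_gap': np.float64(24.9), 'finger_force': np.float64(31.1), 'wrist_force': array([-4.6,  0.2, -8.3])}
side shift mm 0.0 err 1.2 err0 1.2
   7   5   2  -4   7  78 113 117 117 115 115 114] 
   3   1  -7  51 107 114 115 114 114 116 116 113]
scene shift mm 6.5 err 1.5 err0 9.9
```

It slides freely now. I use a light grip as a fuse and go faster to about 27 mm, then slowly.

Emit:
{"name": "play_rows", "arguments": {"rows": [[0,-0.04,0.06,0,0,0],[-0.06,0,0,0,0,0],[-0.1,0,0,0,0,0],[-0.12,0,0,0,0,0],[-0.12,0,0,0,0,0],[-0.12,0,0,0,0,0],[-0.12,0,0,0,0,0],[-0.12,0,0,0,0,0],[-0.1,0,0,0,0,0],[-0.06,0,0,0,0,0],[-0.04,0,0,0,0,0]], "newtons": 15}}

```text
t: 25.5
tool_pos: [509.4, 26.0, 31.3]
ee_rot: [-2.279, -2.154, 0.004]
wrist_force: [-6.7, 3.9, 0.8]
finger_gap: 24.8
finger_force: 15.0
```

Emit:
{"name": "play_rows", "arguments": {"rows": [[-0.04,0,0,0,0,0],[-0.04,0,0,0,0,0],[-0.04,0,0,0,0,0],[-0.04,0,0,0,0,0],[-0.04,0,0,0,0,0],[-0.04,0,0,0,0,0],[-0.04,0,0,0,0,0]]}}

```text
t: 26.08
tool_pos: [509.1, 20.4, 31.3]
ee_rot: [-2.279, -2.154, 0.004]
wrist_force: [-7.3, 3.4, 1.3]
finger_gap: 24.8
finger_force: 15.0
```

Emit:
{"name": "play_rows", "arguments": {"rows": [[-0.04,0,0,0,0,0],[-0.04,0,0,0,0,0],[-0.04,0,0,0,0,0],[-0.04,0,0,0,0,0],[-0.04,0,0,0,0,0]]}}

```text
t: 26.5
tool_pos: [508.9, 16.5, 31.3]
ee_rot: [-2.279, -2.154, 0.004]
wrist_force: [-6.7, 5.4, 0.2]
finger_gap: 24.6
finger_force: 15.0
```

Emit:
{"name": "play_rows", "arguments": {"rows": [[-0.04,0,0,0,0,0],[-0.04,0,0,0,0,0],[-0.04,0,0,0,0,0],[-0.04,0,0,0,0,0]]}}

```text
t: 26.83
tool_pos: [508.7, 13.4, 31.3]
ee_rot: [-2.279, -2.154, 0.003]
wrist_force: [-7.2, 5.2, 0.6]
finger_gap: 24.8
finger_force: 15.0
```

Emit:
{"name": "play_rows", "arguments": {"rows": [[-0.04,0,0,0,0,0],[-0.04,0,0,0,0,0],[-0.04,0,0,0,0,0],[-0.04,0,0,0,0,0]]}}

```text
t: 27.17
tool_pos: [508.5, 9.7, 31.3]
ee_rot: [-2.279, -2.155, 0.004]
wrist_force: [-8.4, -0.7, -0.3]
finger_gap: 24.9
finger_force: 15.0
```

```bash
cat > mv3.py <<'E'
from h import *
s=robot.get_state(); print({k:np.round(s[k],1) for k in ("t","tool_pos","finger_gap","wrist_force")})
d=np.array([.056,.9984,0]); O=np.array([511.5,53.2,92.5]); c=cam("side")
A=cv2.cvtColor(cv2.imread("pics/side0.png"),cv2.COLOR_BGR2RGB)
ys=np.arange(-150,-40,.25); q=np.array([proj(c,O+d*y) for y in ys],np.float32)
for I in (A,c["im"]):
    p=cv2.remap(I.astype(np.float32),q[None,:,0],q[None,:,1],cv2.INTER_LINEAR)[0]; b=p[:,2]-p[:,0]; print("blue edge y",ys[np.argmax(b>60)])
E
python3 mv3.py
```

```text
{'t': np.float64(27.2), 'tool_pos': array([508.5,   9.7,  31.3]), 'finger_gap': np.float64(24.9), 'wrist_force': array([-8.4, -0.7, -0.3])}
blue edge y -66.5
blue edge y -104.75
```

Emit:
{"name": "play_rows", "arguments": {"rows": [[-0.04,0,0,0,0,0],[-0.04,0,0,0,0,0],[-0.04,0,0,0,0,0],[0,0,0,0,0,0]], "newtons": 16}}

```text
t: 27.55
tool_pos: [508.4, 7.3, 31.3]
ee_rot: [-2.279, -2.155, 0.004]
wrist_force: [-7.4, 1.6, 0.8]
finger_gap: 24.8
finger_force: 16.0
```

```bash
python3 mv3.py
```

```text
{'t': np.float64(27.6), 'tool_pos': array([508.4,   7.3,  31.3]), 'finger_gap': np.float64(24.8), 'wrist_force': array([-7.4,  1.6,  0.8])}
blue edge y -66.5
blue edge y -107.5
```

Still sliding with the hand (tube about 41 mm in). Continue.

Emit:
{"name": "play_rows", "arguments": {"rows": [[-0.04,0,0,0,0,0],[-0.04,0,0,0,0,0],[-0.04,0,0,0,0,0],[0,0,0,0,0,0]]}}

```text
t: 27.93
tool_pos: [508.2, 5.3, 31.3]
ee_rot: [-2.279, -2.154, 0.003]
wrist_force: [-7.4, 2.8, 0.9]
finger_gap: 24.7
finger_force: 16.0
```

Emit:
{"name": "play_rows", "arguments": {"rows": [[-0.04,0,0,0,0,0],[-0.04,0,0,0,0,0],[-0.04,0,0,0,0,0],[0,0,0,0,0,0]]}}

```text
t: 28.27
tool_pos: [508.2, 4.3, 31.3]
ee_rot: [-2.278, -2.153, 0.0]
wrist_force: [-5.3, 12.7, 0.8]
finger_gap: 25.0
finger_force: 16.0
```

The force rose to 12.7 N and the tube stopped: the button has caught. I unload and look at the button.

Emit:
{"name": "play_rows", "arguments": {"rows": [[0.06,0,0,0,0,0],[0.05,0,0,0,0,0],[0,0,0,0,0,0]]}}

```text
t: 28.52
tool_pos: [508.2, 5.1, 31.3]
ee_rot: [-2.279, -2.155, 0.004]
wrist_force: [-6.8, 3.0, -0.2]
finger_gap: 24.7
finger_force: 16.0
```

Emit:
{"name": "play_rows", "arguments": {"rows": [[0,0,0,0,0,0],[0,0,0,0,0,0],[0,0,0,0,0,0],[0,0,0,0,0,0],[0,0,0,0,0,0],[0,0,0,0,0,0]], "fingers": 0.7}}

```text
t: 29.02
tool_pos: [510.5, 3.7, 32.5]
ee_rot: [2.283, 2.158, 0.0]
wrist_force: [-0.4, 1.1, -0.6]
finger_gap: 61.1
finger_force: 0.0
```

```bash
python3 mv3.py
python3 - <<'E'
from h import *
c=cam("wrist"); im=c["im"].astype(int); u,v=proj(c,[529.1,52.2,80]).round().astype(int); print("pred",u,v)
b=im.min(2)>115; m=np.zeros_like(b); m[max(0,v-20):v+20,u-15:u+15]=1; b&=m
V,U=np.where(b); print(len(U),(U.min(),U.max(),V.min(),V.max()) if len(U) else None)
for r in robot.mark_of("wrist","button_tip")[:2]: print(r["p"],np.array(r["at"])*[640,400])
E
```

```text
{'t': np.float64(29.0), 'tool_pos': array([510.5,   3.7,  32.5]), 'finger_gap': np.float64(61.1), 'wrist_force': array([-0.4,  1.1, -0.6])}
blue edge y -66.5
blue edge y -109.75
pred 349 168
239 (np.int64(339), np.int64(350), np.int64(156), np.int64(180))
0.77 [350.208 166.8  ]
```

The button stands fully out again: 239 px, columns 339–350, network p 0.77 at (350,167), right at the fixed button position. The tube has gone in about 43 mm. Retreat upwards.

Emit:
{"name": "play_rows", "arguments": {"rows": [[0,0,-0.4,0,0,0],[0,0,-0.8,0,0,0],[0,0,-1,0,0,0],[0,0,-1,0,0,0],[0,0,-1,0,0,0],[0,0,-1,0,0,0],[0,0,-1,0,0,0],[0,0,-0.8,0,0,0],[0,0,-0.4,0,0,0],[0,0,0,0,0,0],[0,0,0,0,0,0]], "fingers": 0.9}}

```text
t: 30.08
tool_pos: [510.2, 3.8, 180.1]
ee_rot: [-2.283, -2.158, 0.0]
wrist_force: [-0.3, -0.3, 0.1]
finger_gap: 78.9
finger_force: 0.0
```

```bash
python3 -c "
from h import *
print(robot.get_state()['wrist_force'],robot.finish_job())"
```

```text
the job is handed in; nothing more can be done
[-0.26526577 -0.3344162   0.12205738] None
```

The lamp is one hole closer: the tube is in about 43 mm, the button looks fully out in the next hole, the arm is clear, and I handed the job in at about 30 s. Freeing the button took several tries and up to 26 N of push, over the 10–20 N guide; I estimate the rim stayed under 18 N, but I couldn't measure it directly.

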